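Turn the top chart leaf of the workshop binder

TASK

The workshop binder lies open on the bench and the chart under its top leaf is wanted. With a fingertip, first push the grommet off the left-hand page so that it drops onto the bench, then reach under the tab of the top leaf on the right (the tab farther from the robot) and turn that one leaf over the rings until it lies flat on the left. Use a light touch: pinch nothing, lift nothing off the bench or page, leave the second leaf down on the right and every other thing where it is.

Things in the scene. Friction and masses are not known exactly. Their poses are not given: they have to be found in the camera images.
- binder: Open A5 ring binder, fixed to the bench. Origin on the bench under the middle of the spine; x along the spine away from the reader (the robot), y to the left-hand page, z up. Black cover 232 mm long (x), 3 mm thick, out to 189 mm either side of the spine. It carries two fixed stacks of sheets, 208 mm long (x), from 24 to 172 mm either side of the spine
- ring_axis (a point): Middle of the axis about which the leaves turn: along binder x, above the spine, 36 mm above the bench. Two steel rings of 64 mm diameter (68 mm over the wire) stand round this axis at binder x = -40 and +40 mm and reach up to 70 mm above the bench
- left_page (a point): Middle of the top of the left-hand stack of sheets, 98 mm left of the spine, 33 mm above the bench: the bare page on which the top leaf must come to lie flat. The right-hand stack is as high and carries the two leaves, 39 mm with them
- top_leaf (a joint): Angle of the top leaf about the ring axis, rad: 0 = flat on the right-hand stack, 1.57 = upright, 3.14 = flat on the left. Rigid grey plate 2.4 mm thick, about 110 g (varies), 210 mm long (x), from 22 to 178 mm from the axis, plus its tab. It turns easily (under 2 N at the tab); left alone it falls back to the right below 1.57 and on to the left above it, slowly, in about a second
- top_leaf_tab (a point): Middle of the outer lower edge of the top leaf's tab (rides with the leaf). The tab is 50 mm long along the spine, 2.4 mm thick, centred at binder x = +40 mm, and juts 22 mm beyond the plates, to 200 mm from the axis, its underside about 37 mm above the bench: it overhangs sheets and cover with open air below
- second_leaf (a joint): Turning angle of the second leaf, rad, same sense; it lies at 0 directly below the top leaf and must stay there. Same plate, with its own tab
- second_leaf_tab (a point): Middle of the outer lower edge of the second leaf's tab, the tab nearer the robot: same size, centred at binder x = -35 mm, 34 mm above the bench
- grommet_center (a point): Centre of a hard green silicone grommet, a loose grooved ring 36 mm across, 12 mm thick, hole 16 mm, about 25 g, lying flat on the left-hand page (centre then 39 mm above the bench). To be pushed off any free edge of the page; it weighs little and slides easily
- funnel: Bystander: yellow plastic funnel standing mouth down, 110 mm across, 122 mm high; origin at the middle of its underside
- jar: Bystander: glass jar with flip-top lid, 86 mm across, 113 mm high; origin at the middle of its underside
- spray_can: Bystander: grey spray can, 65 mm across, 186 mm high; origin at the middle of its underside
- screwdriver: Bystander: screwdriver lying on the bench, 200 mm long, 26 mm thick; origin under its middle, x towards the blade
- tape_measure: Bystander: tape measure standing on the bench, 74 by 36 by 62 mm; origin at the middle of its underside
- dish: Bystander: round steel parts dish, 108 mm across, 24 mm high; origin at the middle of its underside
- rack: Bystander: fixed slotted wooden rack, 100 by 190 mm, 50 mm high, with three wrenches lying in its slots along its x, up to 100 mm either way; origin at the middle of its underside
- wrench0: Bystander: wrench in the rack, 200 mm long; origin under its middle
- wrench1: Bystander: wrench in the rack, 180 mm long; origin under its middle
- wrench2: Bystander: wrench in the rack, 165 mm long; origin under its middle

How it is judged:
On the way, in this order (a step that is already met when the one before it is completed fails the run):
1. the grommet has been pushed off the page and is down on the bench (height (world z) of grommet_center below 0.03 m and value of joint top_leaf below 0.3 rad), for 0.2 s.
2. the top leaf has been turned over the rings and lies on the left-hand page (value of joint top_leaf above 3.09 rad), for 0.2 s.
At the end, for the whole second after the job is handed in: The top leaf lies flat on the left-hand page (within 0.05 rad), the second leaf is still flat on the right (within 0.05 rad), and the grommet is down on the bench, off the page (its centre lower than 30 mm) (value of joint top_leaf above 3.09 rad and velocity of joint top_leaf below 0.05 rad/s and value of joint second_leaf below 0.05 rad and height (world z) of grommet_center between 0 and 0.03 m); the robot touches nothing.
It fails at once if the grommet is lifted instead of pushed (more than 16 mm above its place on the page) (height (world z) of grommet_center above 0.055 m).
It fails at once if the top leaf, or the grommet on its page, is pinched or pressed hard (over 15 N) (contact force between the fingers and top_leaf above 15 N or (contact force between the fingers and grommet above 15 N and height (world z) of grommet_center above 0.034 m)).
It fails at once if the second leaf is raised (more than 0.25 rad) (value of joint second_leaf above 0.25 rad).
It fails at once if a bystander is moved by more than 30 mm (distance of any of funnel, jar, spray_can, screwdriver, tape_measure, dish, wrench0, wrench1, wrench2 from where it was at the start of the episode above 0.03 m).
It also fails if it takes over 50 s, if anything falls off the work surface, if the arm or the gripper's body presses on something with over 40 N, if the wrist force passes 120 N, or if a joint passes its speed limit or range.

ROBOT

A 7-joint arm with a two-finger parallel gripper is mounted at the origin on the work surface. World frame = base frame: x ahead of the robot, y to its left, z up, the work surface at z = 0. Lengths are in m, angles in rad, forces in N, time in s.
With the tool pointing down it reaches from about 0.4 to 0.875 m from the base axis. Payload 19.3 kg.
Tool frame: the origin (TCP) lies at the very end of the fingers, on their centre line; the grasp point (between the pads) lies 19 mm behind it; z points along the fingers, y is the line along which they close (so a half turn about z gives the same grasp; the last joint's range is limited). The gripper opens to 85 mm and grips with 20 to 120 N. Pads are 22 mm wide; open, the fingers measure 114 mm over their backs; the gripper's body (76 mm by 85 mm) begins 54 mm behind the grasp point. The pads swing forward as they close: fully open they stand 13 mm farther back than shut.
Start: joints at [-1.39, 0.521, -0.036, 1.599, 0.021, 1.021, -0.113], TCP at [0.155, 0.605, 0.231] pointing down, gripper open.
Joint ranges: [-2.91, 2.91], [-0.3, 2.13], [-1.5, 1.42], [0.17, 2.43], [-1.26, 4.41], [0.16, 1.93], [-2.52, 2.52]. Speed limits (rad/s): [1.89, 1.89, 2.39, 2.39, 3.01, 3.01, 3.01].

INTERFACE

Orientations are given as [roll, pitch, yaw] about the fixed x, y, z axes, in that order (R = Rz(yaw) Ry(pitch) Rx(roll)).
In Python, from workcell import bot gives the robot as it stands.
- The arm moves only by the shell command python3 -m crank 'ROWS' [FORCE]. ROWS is a JSON object of lists of equal length, an entry for each row: "travel": the shift along the world's x, y, z in cm, a list of three; "turn": the turn, a rotation vector about the world's x, y, z in degrees, a list of three; "gripper": the closure, from 0 (fully open) to 1 (shut). A call has exactly 5 rows; each row is the pose to reach, as a shift and turn from the pose commanded when the call began; what a row does not reach only later rows make up. A row lasts 1/10 s, in which the tool goes at most 50 mm and 8.59 degrees, less where a joint would pass 70% of its speed; a pose out of reach is approached as far as the arm can. A call with a gripper value outside its range is refused whole. The fingers move at their own pace and stop on an object; FORCE is the grip in N (left out, the last holds). Time passes only in rows, so rows that repeat a pose let the fingers close, or fill a call up. It gives the time, the measured TCP pose, the force, the opening and the grip force at its end, in the units of the state.
- bot.observe(): the state, without advancing time (a new reading comes with each control period).
- bot.grab_frame(name): name is "scene" or "top" or "wrist"; returns a dict with "pixels" (420x560x3 uint8, red, green, blue), "fx", "fy", "cx", "cy" (pixels), "extrinsics" (4x4, takes a point from world to camera coordinates). Camera axes: x right, y down, z forward; pixel columns grow to the right and rows downward; lengths in m; the calibration is good to about 2 mm. The wrist camera is an equidistant fisheye: a pixel r from the principal point sees the ray r / f radians off the axis. A picture is of the moment at which its call begins. There is no depth.
- bot.job_done(): hands the job in; it is judged then, once.
The state is a dict: "clock": time; "qpos": joint angles; "qd": joint speeds; "joint_efforts": joint torques, N m; "position": TCP position; "tool_rot": TCP orientation; "force": force on the tool from outside, world axes, zero at the start; "moment": the same for the moment, N m; "grip_width": finger opening in m; "finger_force": force on a finger pad.
Only numpy, scipy, OpenCV 4.12 (cv2) and the standard library are available. Lean on these libraries where they do the work, as an engineer would, in place of code of your own. Each camera call takes 0.05 s, during which the arm holds its last target. There are 200 camera calls.

## Working session

There is one attempt and no reset: what is moved stays moved. The work goes in short steps, Python scripts to look and compute and a shell command to move; the robot and the scene stay as the last step left them, time stands still between calls to the robot, and variables do not carry over. Pictures are saved under pics/ and viewed, at most 10 in all, crops included, and the job is handed in when it is done.

```bash
mkdir -p pics; ls
cat > h.py <<'E'
import numpy as np, cv2
from workcell import bot
def snap(name,out):
    f=bot.grab_frame(name); cv2.imwrite('pics/'+out,f['pixels'][:,:,::-1]); 
    import pickle; pickle.dump(f,open('pics/'+out[:-4]+'.pkl','wb')); return f
def onplane(f,u,v,z):
    E=np.array(f['extrinsics']);R=E[:3,:3];t=E[:3,3];c=-R.T@t
    d=R.T@np.array([(u-f['cx'])/f['fx'],(v-f['cy'])/f['fy'],1]);return c+d*(z-c[2])/d[2]
def proj(f,p):
    E=np.array(f['extrinsics']);q=E[:3,:3]@np.array(p)+E[:3,3];return q[0]/q[2]*f['fx']+f['cx'],q[1]/q[2]*f['fy']+f['cy']
E
python3 - <<'E'
from h import *
for n in('top','scene'):
    f=snap(n,n+'0.png');print(n,f['fx'],f['cx'],f['cy'],np.round(f['extrinsics'],3).tolist())
print(bot.observe())
E
```

```text
pics
top 456.79467657845373 278.74490866446905 205.46717404386766 [[-0.003, -1.0, -0.013, 0.125], [-0.999, 0.003, -0.049, 0.543], [0.049, 0.013, -0.999, 1.317], [0.0, 0.0, 0.0, 1.0]]
scene 442.14223761993964 276.4577746891654 214.25674856826157 [[0.693, 0.721, 0.008, -0.464], [0.487, -0.459, -0.743, -0.183], [-0.532, 0.519, -0.669, 1.518], [0.0, 0.0, 0.0, 1.0]]
{'clock': 0.1, 'qpos': array([-1.39018599,  0.52194857, -0.03632522,  1.59995278,  0.02121838,
        1.0210911 , -0.11279725]), 'qd': array([ 0.00241416, -0.00105766,  0.00036084, -0.00145328, -0.00058218,
        0.0011721 , -0.00019988]), 'joint_efforts': array([ 3.46624285e-03, -9.28491783e+01,  1.98406354e+00, -3.70530438e+01,
        1.81582285e-02,  5.25551965e-03,  4.04538594e-05]), 'position': array([0.1550824 , 0.60514293, 0.23078631]), 'tool_rot': array([-3.14058213e+00,  8.74519027e-05,  2.89078186e+00]), 'force': array([-0.02606328,  1.22730025, -0.88715477]), 'moment': array([ 0.00818408, -0.00473563, -0.00731604]), 'finger_force': 0.0, 'grip_width': 0.08527651854069154}
```

View pics/top0.png

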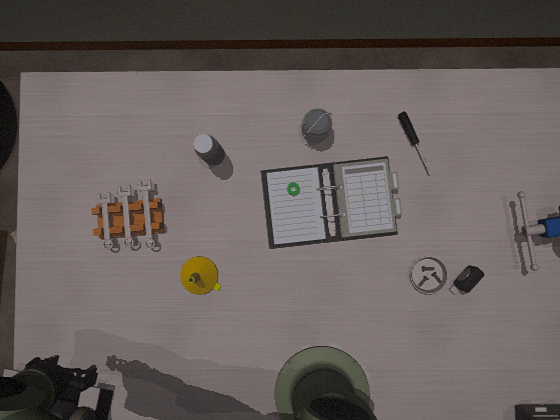

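View pics/scene0.png

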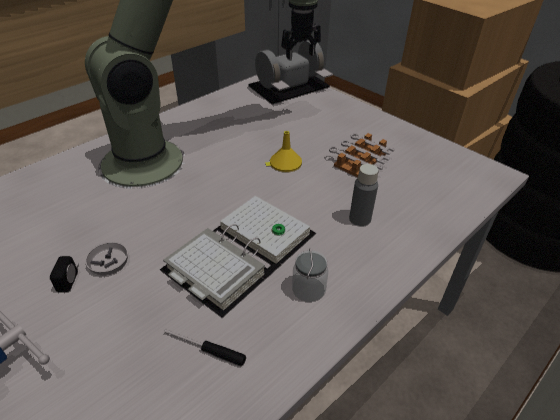

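Top view shows the binder around (330,202), the green grommet at (293,189) on the left page, the far tab at about (395,181) and the near tab at (398,207). The scene view matches, with the jar and screwdriver beyond the binder.

Run:
```python
from h import *
import pickle
f=pickle.load(open('pics/top0.pkl','rb'));im=f['pixels'][:,:,::-1].copy()
hsv=cv2.cvtColor(im,cv2.COLOR_BGR2HSV)
g=cv2.inRange(hsv,(45,100,40),(85,255,255));g[:150]=0;g[260:]=0
v,u=np.nonzero(g);print('grom px',u.mean(),v.mean(),len(u),onplane(f,(u.min()+u.max())/2,(v.min()+v.max())/2,.042),onplane(f,u.mean(),v.mean(),.042))
d=cv2.inRange(hsv,(0,0,0),(180,255,60));d[:150]=0;d[255:]=0;d[:,:255]=0;d[:,405:]=0
d=cv2.morphologyEx(d,cv2.MORPH_OPEN,np.ones((2,2)))
cs,_=cv2.findContours(d,cv2.RETR_EXTERNAL,cv2.CHAIN_APPROX_NONE);c=max(cs,key=cv2.contourArea)
r=cv2.boxPoints(cv2.minAreaRect(c));P=np.array([onplane(f,*p,.003) for p in r]);print(r,P,P.mean(0))
for i in range(4):
    e=P[(i+1)%4]-P[i];print(np.linalg.norm(e),np.degrees(np.arctan2(e[1],e[0])))
c=P.mean(0)
for n,(x,y,z) in {'funnel':(199,275,.03)}.items():print(n,onplane(f,x,y,z))
for n,(x,y,z) in {'jar':(317,127,.11),'drivertip':(429,175,0.01),'driverh':(403,113,.02)}.items():print(n,onplane(f,x,y,z))
cv2.imwrite('pics/crop.png',cv2.resize(im[95:260,250:440],None,fx=4,fy=3.6,interpolation=cv2.INTER_CUBIC))
# tab pixels guess
for p in((398,181),(400,206)):print(onplane(f,*p,.04))
```

```text
grom px 292.72093023255815 188.38372093023256 86 [0.5900239  0.08372591 0.042     ] [0.59035474 0.08309354 0.042     ]
[[261.81705 171.35365]
 [312.63412 165.70732]
 [321.30484 243.74391]
 [270.48776 249.39024]] [[ 6.44479384e-01  1.73366829e-01  3.00000000e-03]
 [ 6.60563420e-01  2.34503359e-02  3.00000000e-03]
 [ 4.31115723e-01 -4.35665607e-04  3.00000000e-03]
 [ 4.14965537e-01  1.48170529e-01  3.00000000e-03]] [0.53778102 0.08613801 0.003     ]
0.15077682508522175 -83.87635225471665
0.2306876389517191 -174.0567930992724
0.14948120131558248 96.20243381507846
0.2308927447281767 6.264910306332152
funnel [0.3435297  0.35230012 0.03      ]
jar [0.75192544 0.01747805 0.11      ]
drivertip [ 0.63081362 -0.31539433  0.01      ]
driverh [ 0.81179079 -0.24005298  0.02      ]
[ 0.61053352 -0.21748362  0.04      ]
[ 0.53906565 -0.2220602   0.04      ]
```

View pics/crop.png

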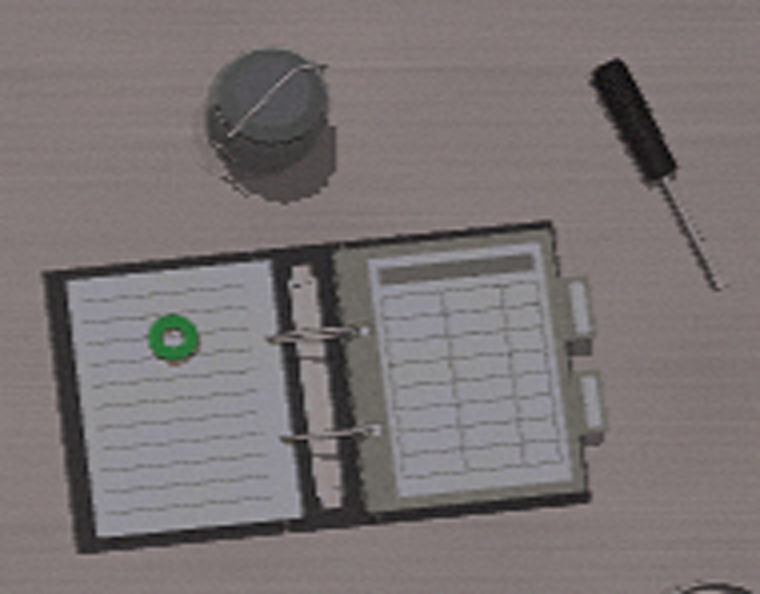

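The view is a clear close-up: the binder is yawed about 6°, with the grommet well away from the jar. I get binder origin ≈ (0.550, -0.027) and grommet ≈ (0.590, 0.084). I'm moving now, with the fingers shut.

```bash
python3 -m crank '{"travel":[[2.8,-3.7,0],[5.6,-7.4,0],[8.4,-11.1,0],[11.2,-14.8,0],[14,-18.5,0]],"turn":[[0,0,-6],[0,0,-12],[0,0,-18],[0,0,-24],[0,0,-30]],"gripper":[1,1,1,1,1]}' 30
python3 -m crank '{"travel":[[2.8,-3.7,0],[5.6,-7.4,0],[8.4,-11.1,0],[11.2,-14.8,0],[14,-18.5,0]],"turn":[[0,0,-6],[0,0,-12],[0,0,-18],[0,0,-24],[0,0,-30]],"gripper":[1,1,1,1,1]}'
python3 -m crank '{"travel":[[3.2,-3.7,0],[6.4,-7.4,-1],[9.6,-11.1,-2],[12.8,-14.8,-4],[16,-19.5,-6]],"turn":[[0,0,-3],[0,0,-6],[0,0,-9],[0,0,-9.5],[0,0,-9.5]],"gripper":[1,1,1,1,1]}'
```

```text
clock: 0.6
position: [0.2959, 0.4187, 0.2312]
tool_rot: [-3.141, -0.0, 2.363]
force: [0.4, 0.2, 0.0]
grip_width: 0.0123
finger_force: 0.0
clock: 1.1
position: [0.4359, 0.2338, 0.2314]
tool_rot: [3.142, -0.0, 1.839]
force: [0.2, 1.1, -0.1]
grip_width: 0.0002
finger_force: 0.0
clock: 1.6
position: [0.5892, 0.0495, 0.1746]
tool_rot: [-3.141, -0.0, 1.678]
force: [-0.0, 1.1, 0.9]
grip_width: -0.0001
finger_force: 0.0
```

```bash
python3 -m crank '{"travel":[[0,0,-3.5],[0,0,-7],[0,0,-10],[0,0,-12],[0,0,-13.1]],"turn":[[0,0,0],[0,0,0],[0,0,0],[0,0,0],[0,0,0]],"gripper":[1,1,1,1,1]}'
python3 - <<'E'
from h import *
f=snap('scene','s1.png');im=f['pixels'][:,:,::-1].copy()
g=cv2.inRange(cv2.cvtColor(im,cv2.COLOR_BGR2HSV),(45,100,40),(85,255,255));g[:190]=0
v,u=np.nonzero(g);print(u.mean(),v.mean(),onplane(f,u.mean(),v.mean(),.042),bot.observe()['position'],bot.observe()['force'])
cv2.imwrite('pics/s1c.png',cv2.resize(im[150:310,150:330],None,fx=4,fy=3.5,interpolation=cv2.INTER_CUBIC))
E
```

```text
clock: 2.1
position: [0.5872, 0.0505, 0.0427]
tool_rot: [-3.139, 0.0, 1.678]
force: [-0.9, 0.2, 0.6]
grip_width: -0.0001
finger_force: 0.0
279.67605633802816 229.7605633802817 [0.60021104 0.07831856 0.042     ] [0.58694512 0.05046728 0.04208636] [-1.98034361 -0.02976475 -1.5517317 ]
```

View pics/s1c.png

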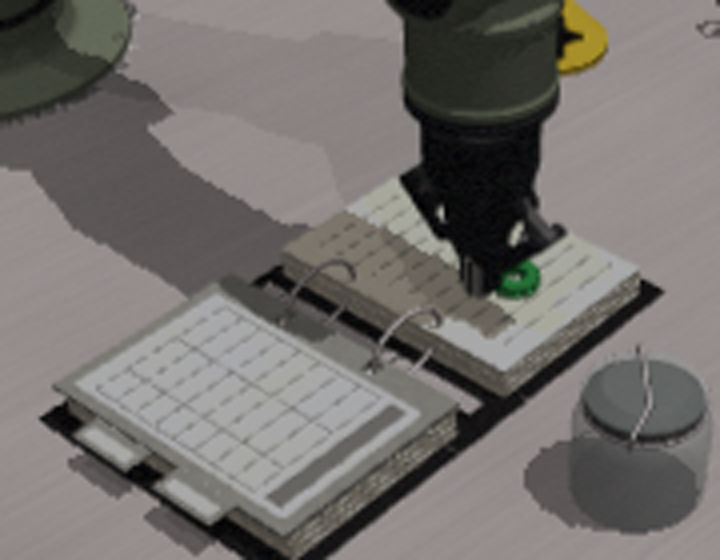

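The finger stands just right of the grommet at crop (480,280) against (518,278), and the rest is undisturbed. I'll trim the position, then push left.

```bash
python3 -m crank '{"travel":[[0.1,-0.4,0],[0.6,-0.5,-0.2],[0.7,-0.5,-0.4],[0.6,0.2,-0.4],[0.5,0.9,-0.4]],"turn":[[0,0,0],[0,0,0],[0,0,0],[0,0,0],[0,0,0]],"gripper":[1,1,1,1,1]}'
python3 -m crank '{"travel":[[-0.1,1,0],[-0.2,2,0],[-0.3,3,0],[-0.4,4,0],[-0.5,5,0]],"turn":[[0,0,0],[0,0,0],[0,0,0],[0,0,0],[0,0,0]],"gripper":[1,1,1,1,1]}'
python3 - <<'E'
from h import *
f=snap('scene','s2.png');im=f['pixels'][:,:,::-1].copy()
g=cv2.inRange(cv2.cvtColor(im,cv2.COLOR_BGR2HSV),(45,100,40),(85,255,255));g[:190]=0
v,u=np.nonzero(g);print(len(u),onplane(f,u.mean(),v.mean(),.042),bot.observe()['position'],bot.observe()['force'])
E
```

```text
clock: 2.65
position: [0.5931, 0.0603, 0.041]
tool_rot: [3.141, -0.0, 1.678]
force: [0.3, 0.1, 0.2]
grip_width: -0.0002
finger_force: 0.1
clock: 3.15
position: [0.588, 0.1106, 0.0407]
tool_rot: [-3.142, 0.0, 1.678]
force: [-0.2, -0.5, -0.0]
grip_width: 0.0004
finger_force: 0.2
47 [0.60088061 0.1366565  0.042     ] [0.58774819 0.11266166 0.04054474] [0.37692825 3.79988374 0.38675845]
```

```bash
python3 -m crank '{"travel":[[-0.1,1,0],[-0.2,2,0],[-0.3,3,0],[-0.4,4,0],[-0.5,5,0]],"turn":[[0,0,0],[0,0,0],[0,0,0],[0,0,0],[0,0,0]],"gripper":[1,1,1,1,1]}'
python3 - <<'E'
from h import *
f=snap('scene','s3.png');im=f['pixels'][:,:,::-1].copy()
cv2.imwrite('pics/s3c.png',cv2.resize(im[150:310,200:380],None,fx=4,fy=3.5,interpolation=cv2.INTER_CUBIC))
f=snap('top','t3.png')
for im in(im,f['pixels'][:,:,::-1]):
    g=cv2.inRange(cv2.cvtColor(im,cv2.COLOR_BGR2HSV),(45,100,40),(85,255,255));g[:150]=0;g[300:]=0
    v,u=np.nonzero(g);print(len(u),u.mean(),v.mean(),onplane(f,u.mean(),v.mean(),.01))
E
```

```text
clock: 3.7
position: [0.583, 0.1606, 0.0406]
tool_rot: [-3.142, -0.0, 1.678]
force: [0.2, 0.7, -1.1]
grip_width: 0.0002
finger_force: 0.0
74 302.85135135135135 217.59459459459458 [0.50753755 0.05334426 0.01      ]
0 nan nan [nan nan nan]<stdin>:7: RuntimeWarning: Mean of empty slice.
  ret = ret.dtype.type(ret / rcount)
```

View pics/s3c.png

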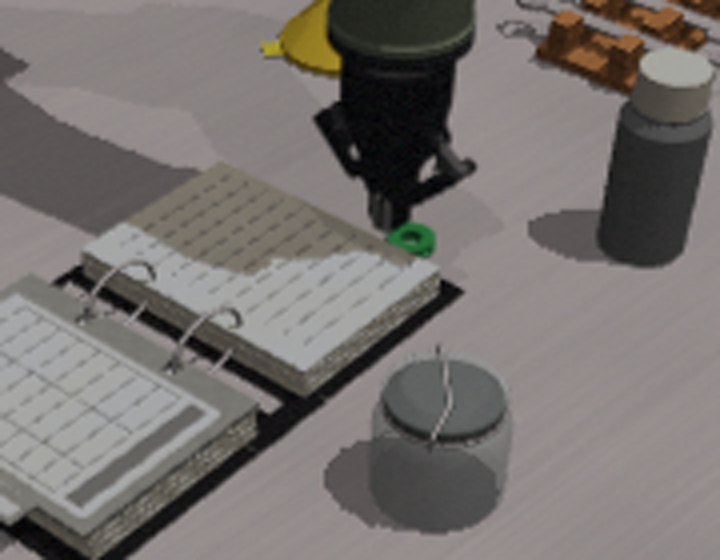

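The grommet, at crop (412,240), sits right at the page's left edge, so I'll push a little further.

```bash
python3 -m crank '{"travel":[[-0.1,1,0],[-0.2,2,0],[-0.3,2.8,0],[-0.3,2.8,0],[-0.3,2.8,2]],"turn":[[0,0,0],[0,0,0],[0,0,0],[0,0,0],[0,0,0]],"gripper":[1,1,1,1,1]}'
python3 -m crank '{"travel":[[0.3,-2,3],[0.3,-6,7],[0.3,-10,10],[0.3,-15,12],[0.3,-19.5,14]],"turn":[[0,0,0],[0,0,0],[0,0,0],[0,0,0],[0,0,0]],"gripper":[1,1,1,1,1]}'
python3 - <<'E'
from h import *
P=[]
for n in('scene','top'):
    f=snap(n,n[0]+'4.png');im=f['pixels'][:,:,::-1].copy()
    g=cv2.inRange(cv2.cvtColor(im,cv2.COLOR_BGR2HSV),(45,100,30),(85,255,255));g[:150]=0;g[300:]=0
    v,u=np.nonzero(g);print(len(u),u.mean(),v.mean(),[onplane(f,u.mean(),v.mean(),z).round(4) for z in(.01,.02,.04)])
cv2.imwrite('pics/t4c.png',cv2.resize(im[130:260,230:440],None,fx=3.7,fy=3.7,interpolation=cv2.INTER_CUBIC))
E
```

```text
clock: 4.3
position: [0.5788, 0.1874, 0.059]
tool_rot: [-3.138, 0.001, 1.678]
force: [0.1, -0.8, 0.2]
grip_width: -0.0001
finger_force: 0.0
clock: 4.8
position: [0.5829, -0.0007, 0.1982]
tool_rot: [3.141, 0.0, 1.678]
force: [0.6, -1.4, -0.9]
grip_width: 0.0
finger_force: 0.0
69 302.7536231884058 217.44927536231884 [array([0.586 , 0.1871, 0.01  ]), array([0.5932, 0.1788, 0.02  ]), array([0.6077, 0.1622, 0.04  ])]
84 256.57142857142856 192.14285714285714 [array([0.5825, 0.1884, 0.01  ]), array([0.5817, 0.1878, 0.02  ]), array([0.5801, 0.1866, 0.04  ])]
```

View pics/t4c.png

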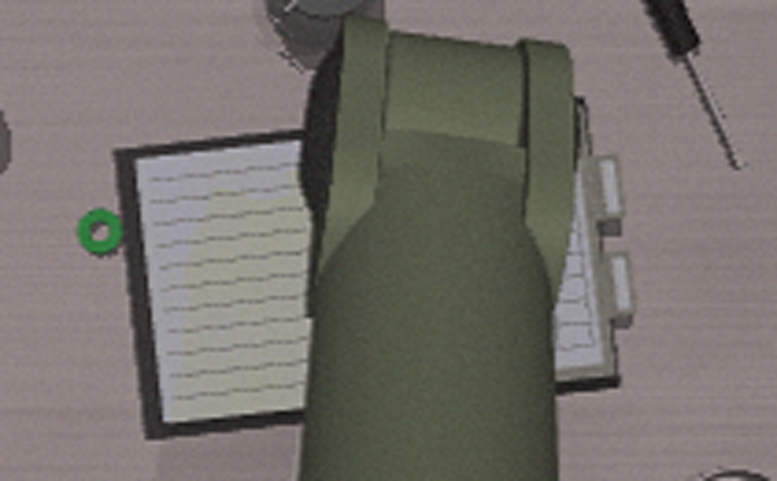

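The grommet lies on the bench at crop (100,232), with z≈0.01 from two views. Next I move beyond the far tab and tilt the tool 50° about the spine direction, so it points towards the spine.

```bash
python3 -m crank '{"travel":[[0.8,-4,0],[1.6,-8,0],[2.2,-12,0],[2.8,-16,0],[3,-20,0]],"turn":[[4,0.4,0],[8,0.8,0],[14,1.5,0],[20,2.1,0],[26,2.7,0]],"gripper":[1,1,1,1,1]}'
python3 -m crank '{"travel":[[0.2,-2,0],[0.4,-4,0],[0.6,-6,0],[0.9,-8,0],[0.9,-8,0]],"turn":[[6,0.6,0],[12,1.2,0],[18,1.9,0],[24,2.6,0],[24,2.6,0]],"gripper":[1,1,1,1,1]}'
python3 -c "
from h import *;from scipy.spatial.transform import Rotation as R
o=bot.observe();print(o['qpos'],o['position'],R.from_euler('xyz',o['tool_rot']).as_matrix().round(3))"
```

```text
clock: 5.4
position: [0.6138, -0.1977, 0.1976]
tool_rot: [3.137, -0.457, 1.681]
force: [1.0, 0.7, 0.5]
grip_width: 0.0002
finger_force: 0.0
clock: 5.9
position: [0.6196, -0.2815, 0.1914]
tool_rot: [-3.131, -0.88, 1.663]
force: [-0.8, 0.3, -1.4]
grip_width: -0.0001
finger_force: 0.0
[ 0.56569514  1.05036459  0.12708933  0.98834024 -0.71046469  1.77875792
  0.86238753] [ 0.6196026  -0.28151172  0.19138182] [[-0.059  0.995 -0.082]
 [ 0.635  0.1    0.766]
 [ 0.77  -0.007 -0.637]]
```

```bash
python3 -m crank '{"travel":[[0,0,-3],[0,0,-6],[0,0,-9],[0,0,-12],[0,0,-14]],"turn":[[0,0,0],[0,0,0],[0,0,0],[0,0,0],[0,0,0]],"gripper":[1,1,1,1,1]}'
python3 - <<'E'
from h import *;from scipy.spatial.transform import Rotation as R
o=bot.observe();print(o['qpos'],o['position'],R.from_euler('xyz',o['tool_rot']).as_matrix().round(3)[:,2])
f=snap('scene','s5.png');im=f['pixels'][:,:,::-1]
cv2.imwrite('pics/s5c.png',cv2.resize(im[190:370,90:290],None,fx=4,fy=3.3,interpolation=cv2.INTER_CUBIC))
E
```

```text
clock: 6.4
position: [0.6216, -0.2766, 0.0546]
tool_rot: [-3.139, -0.874, 1.676]
force: [0.2, 0.9, -0.8]
grip_width: -0.0002
finger_force: 0.0
[ 0.56217752  1.20422049  0.11543741  1.00643873 -0.70455549  1.63047784
  0.96506635] [ 0.62163161 -0.27656039  0.05462881] [-0.082  0.762 -0.642]
```

View pics/s5c.png

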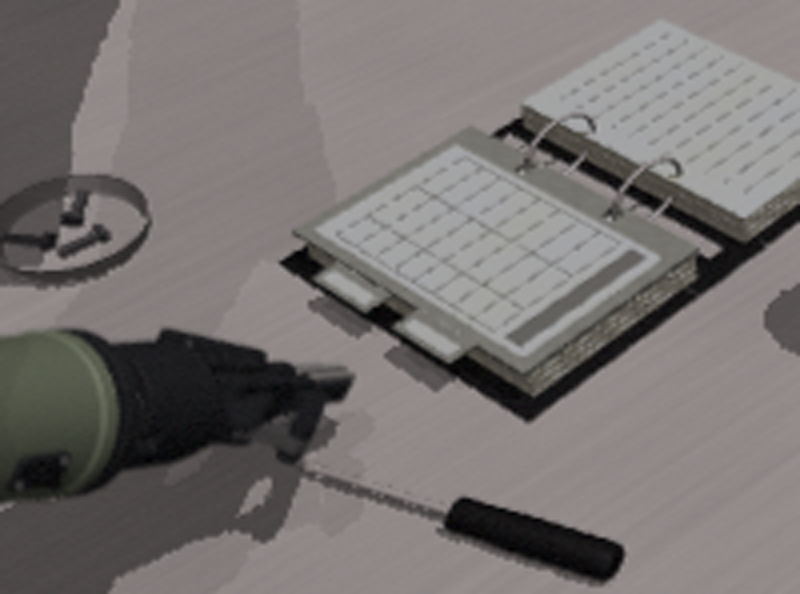

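The fingertip at crop (345,380) is lined up outside the far tab (430,338). The screwdriver tip is close under the gripper at (300,470), so I'll go inward while lowering.

```bash
python3 -m crank '{"travel":[[-0.1,1.2,-0.8],[-0.2,2.4,-1.8],[-0.4,3.6,-2.8],[-0.4,3.8,-3.5],[-0.4,3.8,-3.6]],"turn":[[0,0,0],[0,0,0],[0,0,0],[0,0,0],[0,0,0]],"gripper":[1,1,1,1,1]}'
python3 -c "
from h import *
o=bot.observe();print(o['position'],o['force'])"
```

```text
clock: 6.95
position: [0.6182, -0.2391, 0.0208]
tool_rot: [3.141, -0.873, 1.678]
force: [0.4, -0.1, -0.6]
grip_width: 0.0004
finger_force: 0.0
[ 0.61823164 -0.23910786  0.02082402] [ 0.35420566 -0.14931491 -0.60606122]
```

```bash
python3 -m crank '{"travel":[[-0.1,0.7,-0.1],[-0.2,1.4,-0.1],[-0.2,1.9,-0.1],[-0.2,1.9,0.4],[-0.2,1.9,1.2]],"turn":[[0,0,0],[0,0,0],[0,0,0],[0,0,0],[0,0,0]],"gripper":[1,1,1,1,1]}'
python3 -m crank '{"travel":[[0,0,0.6],[0,0.1,1.2],[0,0.2,1.8],[0,0.2,2.4],[0,0.2,3]],"turn":[[0,0,0],[0,0,0],[0,0,0],[0,0,0],[0,0,0]],"gripper":[1,1,1,1,1]}'
python3 - <<'E'
from h import *
o=bot.observe();print(o['position'],o['force'])
f=snap('scene','s6.png');im=f['pixels'][:,:,::-1]
cv2.imwrite('pics/s6c.png',cv2.resize(im[160:370,90:310],None,fx=3.6,fy=2.8,interpolation=cv2.INTER_CUBIC))
E
```

```text
clock: 7.45
position: [0.6161, -0.2202, 0.0332]
tool_rot: [-3.142, -0.873, 1.677]
force: [0.3, 0.4, -1.4]
grip_width: 0.0
finger_force: 0.3
clock: 7.95
position: [0.6161, -0.218, 0.0634]
tool_rot: [3.141, -0.874, 1.678]
force: [0.6, -1.1, -1.0]
grip_width: -0.0001
finger_force: 0.3
[ 0.61614331 -0.21804011  0.06337118] [ 0.55745255 -1.07877726 -0.97188395]
```

View pics/s6c.png

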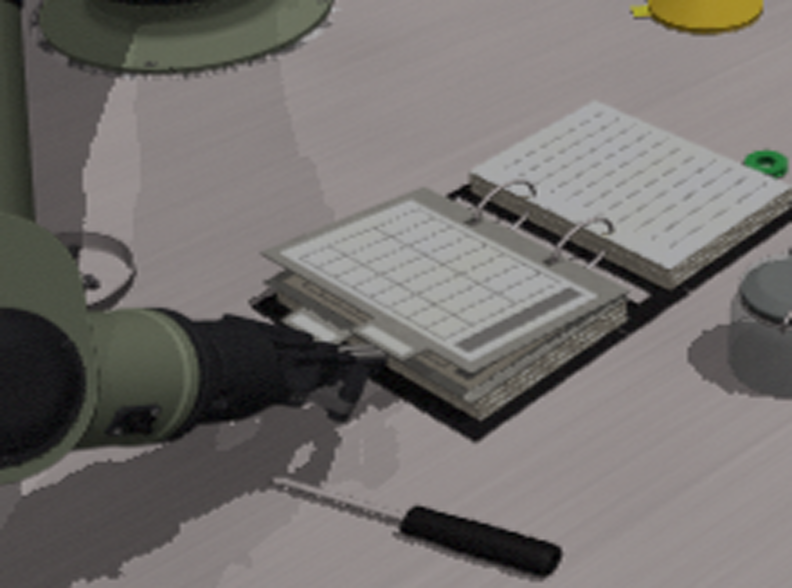

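The tab rides on the fingertip at crop (380,348) with the top leaf about 12° up. The second leaf and its tab stay down, so I continue along the arc.

```bash
python3 -m crank '{"travel":[[0,0.5,1.2],[-0.1,1.1,2.5],[-0.2,1.8,4.1],[-0.3,2.6,5.7],[-0.4,3.6,7.2]],"turn":[[0,0,0],[0,0,0],[0,0,0],[0,0,0],[0,0,0]],"gripper":[1,1,1,1,1]}'
python3 -c "
from h import *
o=bot.observe();print(o['qpos'],o['position'],o['force'])"
```

```text
clock: 8.5
position: [0.6121, -0.1814, 0.1367]
tool_rot: [3.14, -0.873, 1.678]
force: [-0.3, -0.6, -0.8]
grip_width: -0.0
finger_force: 0.4
[ 0.46800278  0.99056266  0.09456664  1.26986631 -0.73456236  1.5421878
  0.93186996] [ 0.61214675 -0.18144315  0.13667982] [-0.29914839 -0.59490225 -0.7503008 ]
```

```bash
python3 -m crank '{"travel":[[-0.1,0.9,1.1],[-0.3,2.4,1.9],[-0.4,4.0,2.5],[-0.6,5.5,3],[-0.7,7,3.3]],"turn":[[0,0,0],[0,0,0],[0,0,0],[0,0,0],[0,0,0]],"gripper":[1,1,1,1,1]}'
python3 - <<'E'
from h import *
o=bot.observe();print(o['position'],o['force'])
f=snap('scene','s7.png');im=f['pixels'][:,:,::-1]
cv2.imwrite('pics/s7c.png',cv2.resize(im[100:350,90:350],None,fx=3,fy=2.4,interpolation=cv2.INTER_CUBIC))
E
```

```text
clock: 9.0
position: [0.605, -0.1111, 0.1687]
tool_rot: [3.14, -0.873, 1.678]
force: [0.7, -0.1, 0.1]
grip_width: 0.0002
finger_force: 0.3
[ 0.60502777 -0.1110698   0.16874266] [ 0.6967296  -0.14887108  0.1291037 ]
```

View pics/s7c.png

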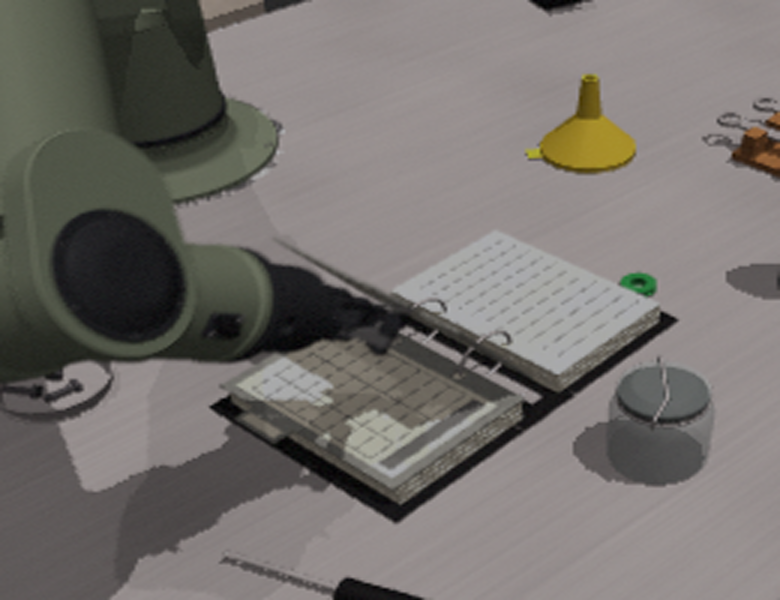

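The leaf is edge-on at about 60°, held by the fingertip, and the second leaf is flat on the right. I'll push it past upright.

```bash
python3 -m crank '{"travel":[[-0.2,1.6,0.1],[-0.3,3.2,0.2],[-0.5,4.8,0.2],[-0.7,6.4,0],[-0.8,8,-0.2]],"turn":[[0,0,0],[0,0,0],[0,0,0],[0,0,0],[0,0,0]],"gripper":[1,1,1,1,1]}'
python3 -m crank '{"travel":[[-0.1,1.3,-0.2],[-0.3,2.6,-0.5],[-0.4,3.8,-1],[-0.4,3.8,-1],[-0.3,3,0]],"turn":[[0,0,0],[0,0,0],[0,0,0],[0,0,0],[0,0,0]],"gripper":[1,1,1,1,1]}'
python3 -m crank '{"travel":[[0.3,-3,1],[0.6,-6,2],[0.9,-9,3],[1.2,-12,4],[1.2,-13,4]],"turn":[[0,0,0],[0,0,0],[0,0,0],[0,0,0],[0,0,0]],"gripper":[1,1,1,1,1]}'
python3 -m crank '{"travel":[[0,0,0],[0,0,0],[0,0,0],[0,0,0],[0,0,0]],"turn":[[0,0,0],[0,0,0],[0,0,0],[0,0,0],[0,0,0]],"gripper":[1,1,1,1,1]}'
python3 -m crank '{"travel":[[0,0,0],[0,0,0],[0,0,0],[0,0,0],[0,0,0]],"turn":[[0,0,0],[0,0,0],[0,0,0],[0,0,0],[0,0,0]],"gripper":[1,1,1,1,1]}'
python3 - <<'E'
from h import *
f=snap('scene','s8.png');im=f['pixels'][:,:,::-1]
cv2.imwrite('pics/s8c.png',cv2.resize(im[100:350,90:350],None,fx=3,fy=2.4,interpolation=cv2.INTER_CUBIC))
E
```

```text
clock: 9.55
position: [0.5969, -0.0308, 0.1656]
tool_rot: [3.141, -0.874, 1.677]
force: [0.4, 0.7, 0.4]
grip_width: -0.0002
finger_force: 0.2
clock: 10.05
position: [0.5935, -0.0015, 0.1652]
tool_rot: [-3.139, -0.875, 1.676]
force: [-0.1, -0.3, -0.3]
grip_width: 0.0001
finger_force: 0.0
clock: 10.55
position: [0.6064, -0.1374, 0.2073]
tool_rot: [3.139, -0.87, 1.675]
force: [-0.1, 0.7, -1.3]
grip_width: -0.0
finger_force: 0.0
clock: 11.05
position: [0.6061, -0.1315, 0.2059]
tool_rot: [3.141, -0.874, 1.678]
force: [0.1, -0.6, -0.2]
grip_width: 0.0001
finger_force: 0.0
clock: 11.55
position: [0.6061, -0.1322, 0.2058]
tool_rot: [3.141, -0.873, 1.677]
force: [0.1, -0.2, -0.8]
grip_width: -0.0
finger_force: 0.0
```

View pics/s8c.png

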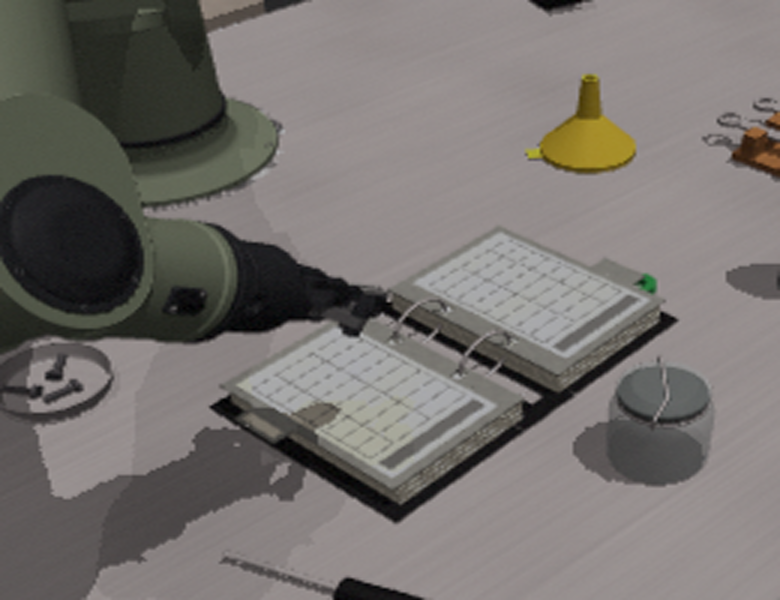

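The leaf lies on the left page with its tab at crop (610,268) over the grommet. The second leaf is down and the gripper is clear, so I'll let it settle briefly and hand in.

```bash
python3 -m crank '{"travel":[[0,0,1],[0,0,2],[0,0,3],[0,0,3],[0,0,3]],"turn":[[0,0,0],[0,0,0],[0,0,0],[0,0,0],[0,0,0]],"gripper":[1,1,1,1,1]}'
python3 -m crank '{"travel":[[0,0,0],[0,0,0],[0,0,0],[0,0,0],[0,0,0]],"turn":[[0,0,0],[0,0,0],[0,0,0],[0,0,0],[0,0,0]],"gripper":[1,1,1,1,1]}'
python3 -c "
from h import *
print(bot.job_done())"
```

```text
clock: 12.1
position: [0.6062, -0.1322, 0.2362]
tool_rot: [3.14, -0.873, 1.678]
force: [-0.8, 0.0, -0.5]
grip_width: -0.0001
finger_force: 0.0
clock: 12.6
position: [0.6061, -0.1322, 0.2357]
tool_rot: [3.141, -0.873, 1.677]
force: [-0.8, -0.8, -0.6]
grip_width: 0.0001
finger_force: 0.0
the job is handed in; nothing more can be done
None
```

I handed the job in at about 12.6 s, but the hand-in returned no verdict: by the last camera view the grommet is down on the bench left of the binder, the top leaf lies flat on the left page, the second leaf is still down on the right, and the gripper is clear.

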